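# Hold a heat sink flush on a tilted processor

### The arm

A 7-joint arm with a two-finger parallel gripper is mounted at the origin on the work surface. World frame = base frame: x ahead of the robot, y to its left, z up, the work surface at z = 0. Lengths are in mm, angles in degrees, forces in N, time in s.
With the tool pointing down it reaches from about 400 to 875 mm from the base axis. Payload 19.3 kg.
Tool frame: the origin (TCP) lies between the finger pads, 19 mm behind the fingertips; this is the grasp point; z points along the fingers, y is the line along which they close (so a half turn about z gives the same grasp; the last joint's range is limited). The gripper opens to 85 mm and grips with 20 to 120 N. Pads are 22 mm wide; open, the fingers measure 114 mm over their backs; the gripper's body (76 mm by 85 mm) begins 54 mm behind the grasp point. The pads swing forward as they close: fully open they stand 13 mm farther back than shut.
Start: joints at [60.493, 29.874, -2.08, 91.645, 1.215, 58.505, -6.463], TCP at [268.896, -564.19, 249.991] pointing down, gripper open.
Joint ranges: [-166.77, 166.77], [-17.47, 122.26], [-85.68, 81.53], [9.62, 139.38], [-72.42, 252.41], [9.2, 110.78], [-144.41, 144.41]. Speed limits (degrees/s): [108.29, 108.29, 136.94, 136.94, 172.46, 172.46, 172.46].

### API

Orientations are given as [roll, pitch, yaw] about the fixed x, y, z axes, in that order (R = Rz(yaw) Ry(pitch) Rx(roll)).
In Python, from bench import arm gives the robot as it stands. The module is installed in compiled form; this text tells all that it offers.
- The arm moves only by the tool apply_moves, never from a script. Its argument "series" is a list of rows, each a list of 7 numbers: the shift along the tool's x, y, z in units of 30 mm (1.0 is 30 mm), then the turn, a rotation vector about the tool's x, y, z in units of 6 degrees (1.0 is 6 degrees), then the closure, from 0 (fully open) to 1 (shut). A call has exactly 8 rows; each row shifts and turns the commanded pose from where the row before left it, along the tool's axes as they then stand; what a row does not reach is not made up. A row lasts 1/8 s, in which the tool goes at most 62.5 mm and 10.7 degrees, less where a joint would pass 70% of its speed; a pose out of reach is approached as far as the arm can. A call is refused whole if a number of a shift passes 1 or a number of a turn 1, either way. A call with a gripper value outside its range is refused whole. The fingers move at their own pace and stop on an object; the grip force is fixed at half the most. Time passes only in rows, so rows that do not move let the fingers close, or fill a call up. It gives the time, the measured TCP pose, the force, the opening and the grip force at its end, in the units of the state.
- arm.sense(): the state, without advancing time (a new reading comes with each control period).
- arm.capture(name): name is "scene" or "side" or "wrist"; returns a dict with "img" (384x512x3 uint8, red, green, blue), "mtx" (3x3 intrinsics, pixels), "rvec" (rotation vector, rad) and "tvec" (3), from world to camera coordinates, as OpenCV has them; the wrist camera has in their place "T_tool_cam" (4x4, takes a point from camera to tool coordinates, whose origin is the TCP and whose axes are the flange's). Camera axes: x right, y down, z forward; pixel columns grow to the right and rows downward; lengths in mm; the calibration is good to about 2 mm. The wrist camera is an equidistant fisheye: a pixel r from the principal point sees the ray r / f radians off the axis. A picture is of the moment at which its call begins: read the wrist's pose just before it. There is no depth.
- arm.sign_off(): hands the job in; it is judged then, once.
The state is a dict: "clock": time; "joint_positions": joint angles; "dq": joint speeds; "effort": joint torques, N m; "tcp_pos": TCP position; "eef_rot": TCP orientation; "force": force on the tool from outside, world axes, zero at the start; "wrist_torque": the same for the moment, N m; "width": opening from 0.0 (shut) to 1.0 (fully open); "grasp_force": force on a finger pad.
Only numpy, scipy, OpenCV 4.12 (cv2) and the standard library are available. Lean on these libraries where they do the work, as an engineer would, in place of code of your own. Each camera call takes 0.05 s, during which the arm holds its last target. There are 200 camera calls.

### The job

Pick up the larger heat sink by its tall middle rib and press it flush onto the processor's metal lid on the tilted board holder: lid fully covered, heat sink centred on it with its long sides along the lid's long sides. Push gently straight into the slope until the sprung board has sunk about half of its 12 mm travel, never to the bottom, and finish like that, still gripping the rib and holding the heat sink pressed there. Do not change the holder's tilt or disturb the other things on the bench.

Things in the scene. Friction and masses are not known exactly. Their poses are not given: they have to be found in the camera images.
- sink: Loose aluminium heat sink, about 150 g: base 64 (x) x 56 (y) x 5 mm, low fins up to 13 mm above the underside, one tall middle rib 40 (x) x 12 (y) mm with its top at 48 mm. Grip the rib across its 12 mm (fingers close along y), fingertips above the fins. Starts flat on the bench. Origin: centre of the underside; z towards the rib. Both ends alike.
- sink_rib (a point): Middle of the graspable part of the rib, 34 mm above the heat sink's underside centre; axes as the heat sink's.
- holder: Board holder fixed to the bench: dark base plate 160 x 140 x 12 mm with two hinge cheeks at its front (-x) edge, carrying the tilting cradle and the board. Origin: centre of the underside, -x side roughly towards the robot. Hinge line along its y, 65 mm in front of the origin and 30 mm up.
- cradle (a joint): Tilt of the cradle in rad: 0 level, growing as its far edge rises, so that the board's face leans towards the robot. A stiff friction hinge that stays where it is (slips only above 8 N m); starts between 0.2 and 0.5.
- cradle_edge (a point): Middle of the cradle plate's far, raised edge, 134 mm from the hinge, top side.
- board (a joint): How far the board is sunk into the cradle, straight along its own normal, in m: 0 up, 0.012 at the bottom stop. Spring: starts to move at about 2 to 3 N, then 1 N more per mm (about 8 N at 6 mm).
- lid_top (a point): Centre of the upper face of the processor's metal lid, a flat plate 48 (x) x 40 (y) x 4 mm in the middle of the 104 x 104 mm board; its face stands 6 mm above the circuit board and at least 2 mm above its other parts. z is the outward normal of the tilted face, x runs up the slope, y along the hinge.
- screwdriver: Bystander: screwdriver lying along x, 170 mm long, between the two work areas. Origin at its underside.
- mug: Bystander: white mug, 80 mm wide, 95 mm tall. Origin at its underside.
- screw_tray: Bystander: open grey divided screw tray 90 x 120 x 22 mm. Origin at its underside.
- small_sink: Bystander: small plain finned heat sink 44 x 44 x 20 mm with no tall rib; not the one to use. Origin at its underside.
- memory: Bystander: memory module 133 x 31 x 8 mm lying flat. Origin at its underside.
- jar: Bystander: white capped jar 60 mm wide, 60 mm tall. Origin at its underside.
- drive: Bystander: metal disk drive 147 x 102 x 27 mm lying flat. Origin at its underside.

How it is judged (in metres and radians):
On the way:
1. the heat sink is gripped and lifted clear of the bench (height (world z) of sink above 0.04 m and contact force between the fingers and sink above 2 N), for 0.2 s.
At the end, for the whole second after the job is handed in: Still gripped by the rib (TCP within 30 mm of it) and at rest, the heat sink lies on the lid within 2.5 mm and 0.05 rad of flush, centred within 8 mm, sides within 0.14 rad; it presses with over 4 N and the board is held 3 to 9 mm down (value of joint board between 0.003 and 0.009 m and angle between the z axis of sink and the z axis of lid_top, either way round below 0.05 rad and angle between the x axis of sink and the x axis of lid_top, either way round below 0.14 rad and x of sink in the frame of lid_top between -0.008 and 0.008 m and y of sink in the frame of lid_top between -0.008 and 0.008 m and z of sink in the frame of lid_top between -0.0025 and 0.0025 m and contact force between sink and holder above 4 N and contact force between the fingers and sink above 3 N and distance between the grasp point and sink_rib below 0.03 m and linear speed of sink below 0.01 m/s); the arm keeps its last pose, push and grip.
It fails at once if the board is pushed to the bottom of its travel (value of joint board above 0.0115 m).
It fails at once if the holder's tilt is changed (far edge moved more than 12 mm) (distance of cradle_edge from where it was at the start of the episode above 0.012 m).
It fails at once if a bystander is moved more than 30 mm (distance of any of screwdriver, mug, screw_tray, small_sink, memory, jar, drive from where it was at the start of the episode above 0.03 m).
It also fails if it takes over 38 s, if anything falls off the work surface, if the arm or the gripper's body presses on something with over 40 N, if the wrist force passes 120 N, or if a joint passes its speed limit or range.

## Working session

There is one attempt and no reset: what is moved stays moved. The work goes in short steps, Python scripts to look and compute and a tool call to move; the robot and the scene stay as the last step left them, time stands still between calls to the robot, and variables do not carry over. Pictures are saved under pics/ and viewed, at most 12 in all, crops included, and the job is handed in when it is done.

Besides the shell and the picture viewer there is one more tool, called after "Emit:" in YAML: its name, and indented under it one key for each argument. apply_moves: Moves the arm, as the interface text tells. Its arguments: {"type":"object","properties":{"series":{"type":"array"}},"required":["series"]}

```bash
mkdir -p pics; python3 - <<'E'
from bench import arm
import cv2,pickle
s=arm.sense();print(s)
d={}
for n in("scene","side","wrist"):
    c=arm.capture(n);d[n]=c
    cv2.imwrite(f"pics/{n}0.png",c["img"][:,:,::-1])
    print(n,{k:v for k,v in c.items() if k!="img"})
pickle.dump((s,d),open("c0.pkl","wb"))
a=cv2.imread("pics/scene0.png");b=cv2.imread("pics/side0.png")
E
```

```text
{'clock': 0.0, 'joint_positions': array([60.49169285, 29.91063308, -2.08007172, 91.67296571,  1.21488807,
       58.50549459, -6.46511648]), 'dq': array([-0.10513888,  0.01620869,  0.05794345, -0.01143703,  0.02428983,
        0.04876841,  0.08104555]), 'effort': array([ 4.75848447e-04, -9.27117562e+01,  1.97926484e+00, -3.69944894e+01,
        1.76671013e-02,  8.23904149e-03,  2.73995551e-05]), 'tcp_pos': array([ 268.75085714, -563.91546401,  249.41502608]), 'eef_rot': array([-1.79933206e+02,  5.66209154e-03,  2.54823655e+01]), 'force': array([-0.11534441, -0.65167269,  0.33432713]), 'wrist_torque': array([0.04465307, 0.02117681, 0.02890899]), 'grasp_force': 0.0, 'width': 1.0006266664169337}
scene {'mtx': array([[477.04346258,   0.        , 258.81525198],
       [  0.        , 477.04346258, 189.57188325],
       [  0.        ,   0.        ,   1.        ]]), 'rvec': array([ 1.40038879,  1.85782502, -1.05219641]), 'tvec': array([ 172.89797898, -220.48918744, 2120.89582662])}
side {'mtx': array([[372.97434072,   0.        , 253.54667755],
       [  0.        , 372.97434072, 188.19052052],
       [  0.        ,   0.        ,   1.        ]]), 'rvec': array([ 0.71132968, -2.53218604,  1.21856168]), 'tvec': array([500.91284517, 247.06513521, 849.90585298])}
wrist {'mtx': array([[297.31863964,   0.        , 256.21824609],
       [  0.        , 297.31863964, 192.76961616],
       [  0.        ,   0.        ,   1.        ]]), 'T_tool_cam': array([[-1.03956466e-03, -9.61168834e-01, -2.75959040e-01,
         7.10292616e+01],
       [ 9.99999455e-01, -1.02682833e-03, -1.90639565e-04,
         1.33077166e+00],
       [-1.00125751e-04, -2.75959088e-01,  9.61169377e-01,
        -1.23924274e+02],
       [ 0.00000000e+00,  0.00000000e+00,  0.00000000e+00,
         1.00000000e+00]])}
```

View pics/scene0.png

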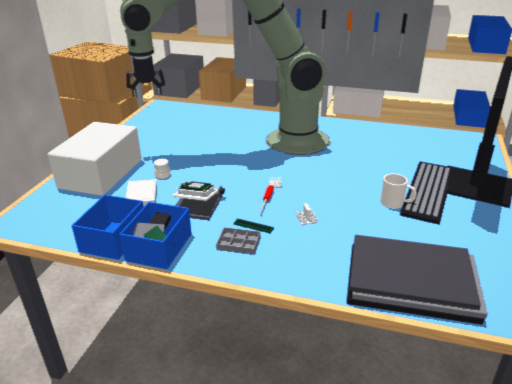

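View pics/side0.png

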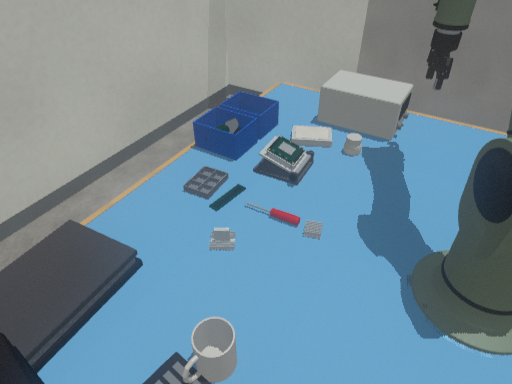

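The scene picture shows the ribbed sink near (307,214) and the holder near (200,195). The side picture shows the sink near (222,238), the holder near (285,158) and the small sink near (313,229). Next I'll enlarge these areas.

```bash
cat > h.py <<'E'
import numpy as np,cv2,pickle
from scipy.spatial.transform import Rotation as R
def load(f="c0.pkl"): return pickle.load(open(f,"rb"))
def ray(c,uv):
    A=cv2.Rodrigues(c["rvec"])[0]
    d=A.T@np.linalg.inv(c["mtx"])@np.array([*uv,1.]); return -A.T@c["tvec"],d/np.linalg.norm(d)
def onz(c,uv,z):
    o,d=ray(c,uv); return o+d*(z-o[2])/d[2]
def proj(c,P): return cv2.projectPoints(np.array(P,float).reshape(-1,3),c["rvec"],c["tvec"],c["mtx"],None)[0][:,0]
def tri(c1,u1,c2,u2):
    o1,d1=ray(c1,u1);o2,d2=ray(c2,u2)
    t=np.linalg.lstsq(np.c_[d1,-d2],o2-o1,rcond=None)[0]
    a,b=o1+t[0]*d1,o2+t[1]*d2; return (a+b)/2,np.linalg.norm(a-b)
E
python3 - <<'E'
from h import *
s,d=load();S,D=d["scene"],d["side"]
print(onz(S,(307,219),0),onz(D,(222,243),0),onz(S,(198,203),20),onz(D,(283,168),20))
def crop(c,x,y,w,h,k): return cv2.resize(c["img"][y:y+h,x:x+w,::-1],None,fx=k,fy=k,interpolation=cv2.INTER_CUBIC)
a=crop(D,248,128,80,60,5);b=crop(D,192,215,80,60,5);e=crop(S,165,170,80,60,5);f=crop(S,270,190,80,60,5)
cv2.imwrite("pics/crop.png",np.vstack([np.hstack([a,b]),np.hstack([e,f])]))
E
```

```text
[5.90951593e+02 1.61020799e+02 1.13686838e-13] [586.43929662 161.55468415   0.        ] [ 624.90852289 -216.55453329   20.        ] [ 596.6728856  -197.85510871   20.        ]
```

View pics/crop.png

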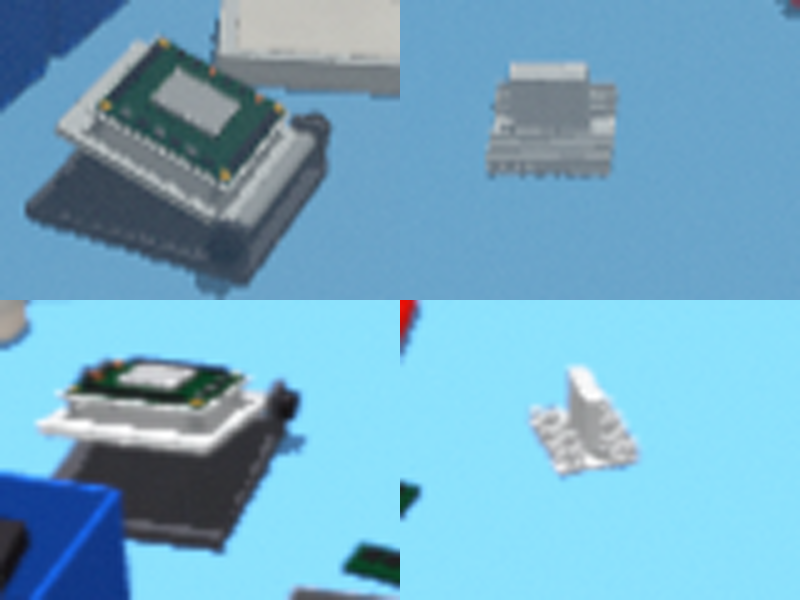

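The crops show, in side (upper row), the lid corners near (153,98), (220,137), (242,100) and (177,67) of the crop. The sink is upper right, with its near base edge from (488,174) to (613,176). I'll fit both poses from the two views.

```bash
cat >> h.py <<'E'
from scipy.optimize import least_squares
SD=lambda u,v,x0,y0,ox,oy:(x0+(u-ox+.5)/5-.5,y0+(v-oy+.5)/5-.5)
def sinkT(p): return R.from_euler("z",p[2],degrees=True).as_matrix(),np.array([p[0],p[1],0.])
def lidT(p): # x,y,z,yaw,tilt : tilt raises +x edge
    return R.from_euler("ZY",[p[3],-p[4]],degrees=True).as_matrix(),np.array(p[:3])
E
cat > fit0.py <<'E'
from h import *
s,d=load();S,D=d["scene"],d["side"]
a=lambda u,v:SD(u,v,248,128,0,0); b=lambda u,v:SD(u,v,192,215,400,0)
e=lambda u,v:SD(u,v,165,170,0,300); f=lambda u,v:SD(u,v,270,190,400,300)
print("edge",onz(D,b(488,174),0),onz(D,b(613,176),0))
L=[(a,D,(153,98),(24,20,0)),(a,D,(220,137),(-24,20,0)),(a,D,(242,100),(-24,-20,0)),(a,D,(177,67),(24,-20,0)),
(e,S,(132,365),(-24,-20,0)),(e,S,(193,368),(-24,20,0)),(e,S,(183,388),(24,20,0)),(e,S,(118,384),(24,-20,0)),
(a,D,(162,38),(52,-52,-6)),(a,D,(287,112),(-52,-52,-6)),(a,D,(222,185),(-52,52,-6)),(a,D,(100,110),(52,52,-6)),
(e,S,(208,405),(52,52,-6)),(e,S,(245,377),(-52,52,-6)),(e,S,(62,393),(52,-52,-6)),(e,S,(105,358),(-52,-52,-6))]
def res(p,T,L):
    A,t=T(p); return np.concatenate([proj(c,A@np.array(q)+t)[0]-g(*uv) for g,c,uv,q in L])
r=least_squares(res,[600,-205,80,0,20],args=(lidT,L),loss="soft_l1");print("lid",r.x.round(1));print(r.fun.reshape(-1,2).round(1).tolist())
M0=[(b,D,(488,174),(32,28,0)),(b,D,(613,176),(-32,28,0)),(b,D,(510,63),(20,-6,48)),(b,D,(587,63),(-20,-6,48)),(b,D,(510,80),(20,6,48)),(b,D,(589,82),(-20,6,48)),
(f,S,(531,412),(-32,-28,5)),(f,S,(562,474),(32,-28,0)),(f,S,(636,464),(32,28,0))]
M=M0[:6]+[(f,S,(562,474),(32,-28,0)),(f,S,(636,464),(32,28,0))]
for y0 in(0,-30,30):
    r=least_squares(res,[585,165,y0],args=(sinkT,M),loss="soft_l1");print("sink",r.x.round(1),r.cost)
print(r.fun.reshape(-1,2).round(1).tolist())
E
python3 fit0.py
```

```text
edge [601.80193089 197.1830685    0.        ] [545.53825619 164.69800787   0.        ]
lid [ 601.2 -230.    78.2    6.6   18.5]
[[0.2, 0.2], [-0.0, -0.4], [-0.1, 0.8], [0.0, 0.4], [1.2, 0.2], [0.1, 0.5], [-1.8, -0.6], [-0.2, -0.7], [-1.4, -1.0], [0.9, -0.9], [3.1, 0.9], [-1.3, -0.1], [0.0, 0.3], [0.6, -0.6], [-0.7, 0.2], [0.3, 1.0]]
sink [587.6 157.5  30.9] 0.8364839177157037
sink [587.6 157.5  30.9] 0.8364839177156156
sink [587.6 157.5  30.9] 0.8364839177158274
[[0.2, 0.4], [-0.2, 0.1], [0.3, 0.0], [0.4, 0.1], [-0.2, -0.0], [-0.3, -0.4], [-0.6, 0.5], [0.6, -0.1]]
```

The fits are consistent: the sink is at about (588, 157) with yaw 31°, the lid at about (601, -230, 78) with yaw 6.6° and tilt 18.5°. Next I'll plan a wrist look over the holder.

```bash
cat >> h.py <<'E'
def plan(s,pos,rot,n):
    R0=R.from_euler("xyz",s["eef_rot"],degrees=True).as_matrix(); Rr=R0.T@rot; p=R0.T@(np.array(pos)-s["tcp_pos"])
    w=R.from_matrix(Rr).as_rotvec()/n; E=R.from_rotvec(w).as_matrix()
    v=np.linalg.solve(sum(np.linalg.matrix_power(E,k) for k in range(n)),p)
    print(n,"rows:",(v/30).round(3).tolist(),(np.degrees(w)/6).round(3).tolist())
down=lambda yaw:R.from_euler("xyz",[180,0,yaw],degrees=True).as_matrix()
E
python3 - <<'E'
from h import *
s,d=load();S,D=d["scene"],d["side"]
for u in((62,185),(98,190),(135,160)):print(onz(S,u,0).round())
for u in((320,122),(385,135),(408,118)):print(onz(D,u,0).round())
for z in (100,150,200):print(z,onz(D,(390,98),z).round(),onz(S,(138,130),z).round())
plan(s,[575,-238,250],down(6.6),24); plan(s,[575,-238,250],down(6.6),16)
E
```

```text
[ 617. -776.    0.]
[ 613. -623.    0.]
[ 362. -608.    0.]
[ 632. -581.    0.]
[ 380. -613.    0.]
[ 339. -795.    0.]
100 [ 412. -720.  100.] [ 285. -620.  100.]
150 [ 392. -607.  150.] [ 383. -559.  150.]
200 [ 371. -493.  200.] [ 482. -498.  200.]
24 rows: [0.538, -0.315, -0.001] [-0.0, 0.0, 0.131]
16 rows: [0.809, -0.47, -0.001] [-0.001, 0.0, 0.197]
```

Emit:
apply_moves:
  series:
    - [0.81,-0.47,0,0,0,0.2,0]
    - [0.81,-0.47,0,0,0,0.2,0]
    - [0.81,-0.47,0,0,0,0.2,0]
    - [0.81,-0.47,0,0,0,0.2,0]
    - [0.81,-0.47,0,0,0,0.2,0]
    - [0.81,-0.47,0,0,0,0.2,0]
    - [0.81,-0.47,0,0,0,0.2,0]
    - [0.81,-0.47,0,0,0,0.2,0]

```text
clock: 1.15
tcp_pos: [409.4, -387.9, 249.9]
eef_rot: [-180.0, 0.0, 15.8]
force: [0.3, 0.2, -0.5]
width: 1.0
grasp_force: 0.0
```

Emit:
apply_moves:
  series:
    - [0.81,-0.47,0,0,0,0.2,0]
    - [0.81,-0.47,0,0,0,0.2,0]
    - [0.81,-0.47,0,0,0,0.2,0]
    - [0.81,-0.47,0,0,0,0.2,0]
    - [0.81,-0.47,0,0,0,0.2,0]
    - [0.81,-0.47,0,0,0,0.2,0]
    - [0.81,-0.47,0,0,0,0.2,0]
    - [0.81,-0.47,0,0,0,0.2,0]

```text
clock: 2.15
tcp_pos: [576.8, -238.4, 249.8]
eef_rot: [-180.0, 0.0, 6.2]
force: [-0.3, -0.3, 0.3]
width: 0.999
grasp_force: 0.0
```

```bash
python3 - <<'E'
from h import *
from bench import arm
arm.capture("wrist");arm.capture("wrist");arm.capture("wrist")
s=arm.sense();c=arm.capture("wrist");pickle.dump((s,c),open("w1.pkl","wb"))
print(s["clock"],s["tcp_pos"],s["eef_rot"],s["dq"],s["joint_positions"])
cv2.imwrite("pics/w1.png",cv2.resize(c["img"][80:330,110:410,::-1],None,fx=2.4,fy=2.4,interpolation=cv2.INTER_CUBIC))
E
```

```text
2.3 [ 576.90290416 -237.80419041  249.48103912] [-1.79962172e+02  2.46158624e-02  6.40553445e+00] [ 1.57631107 -0.75131149  1.20947121  1.28218289  0.25500818 -0.18904369
  1.04061128] [ 18.72995594  29.83322668  -2.59252203  91.78251167   1.48333615
  58.45553678 -67.89083256]
```

View pics/w1.png

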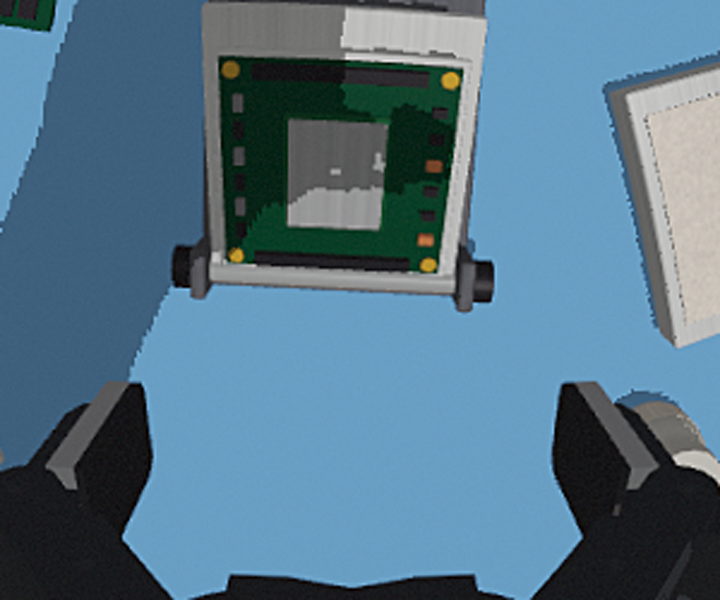

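The wrist picture shows the lid with crop corners (288,119), (388,122), (381,230) and (288,226), and the board corners around it. I'll add these to the fit and plan the look over the sink.

```bash
cat >> h.py <<'E'
def wproj(s,c,P):
    R0=R.from_euler("xyz",s["eef_rot"],degrees=True).as_matrix(); T=c["T_tool_cam"]
    q=T[:3,:3].T@(R0.T@(np.array(P,float)-s["tcp_pos"])-T[:3,3]); rho=np.hypot(*q[:2]); th=np.arctan2(rho,q[2])
    return np.array([c["mtx"][0,2],c["mtx"][1,2]])+c["mtx"][0,0]*th*q[:2]/rho
E
cat > fit1.py <<'E'
from fit0 import *
s1,c1=load("w1.pkl")
W=[((288,119),(24,20,0)),((388,122),(24,-20,0)),((381,230),(-24,-20,0)),((288,226),(-24,20,0)),
((219,57),(52,52,-6)),((470,62),(52,-52,-6)),((449,271),(-52,-52,-6)),((230,263),(-52,52,-6))]
pw=lambda u,v:np.array([110+(u+.5)/2.4-.5,80+(v+.5)/2.4-.5])
def rw(p):
    A,t=lidT(p);return np.concatenate([wproj(s1,c1,A@np.array(q)+t)-pw(*uv) for uv,q in W])
print("=== with wrist")
for ww in(0.5,1.,2.):
    r=least_squares(lambda p:np.r_[res(p,lidT,L),ww*rw(p)],[601,-230,78,6,18],loss="soft_l1");print("lid",r.x.round(1),r.cost)
print(rw(r.x).reshape(-1,2).round(1).tolist())
r=least_squares(rw,[601,-230,78,6,18],loss="soft_l1");print("wrist only",r.x.round(1));print(rw(r.x).reshape(-1,2).round(1).tolist())
E
python3 fit1.py|sed -n '/===/,$p'; python3 - <<'E'
from h import *
s,c=load("w1.pkl"); plan(s,[570,148,250],down(30.9),16)
E
```

```text
=== with wrist
lid [ 603.  -229.9   77.8    5.3   18.8] 14.569226005048208
lid [ 603.2 -229.8   77.4    5.1   19.5] 22.119250221085213
lid [ 603.  -229.8   76.7    5.2   20.2] 38.771523310243545
[[0.3, 2.7], [-0.1, 2.2], [0.8, -1.2], [1.5, -0.3], [-4.3, -0.4], [0.3, -0.6], [-0.5, 0.4], [-1.3, 1.9]]
wrist only [ 603.  -230.2   68.9    4.5   17.8]
[[1.7, 1.6], [0.1, 1.5], [0.6, -2.0], [2.1, -1.4], [-1.3, -1.2], [-0.4, -0.2], [-1.4, 0.3], [-0.6, 0.9]]
16 rows: [0.235, -0.775, -0.001] [-0.0, 0.0, -0.255]
```

```bash
cat > fit2.py <<'E'
from fit1 import *
def full(p,ww):
    A,t=lidT(p); o=[]
    sc=lambda q:np.array(q,float)*([1,1,1] if q[2]==0 else [p[5],p[6],1])
    for g,c,uv,q in L: o.append((proj(c,A@sc(q)+t)[0]-g(*uv)))
    for uv,q in W: o.append(ww*(wproj(s1,c1,A@sc(q)+t)-pw(*uv)))
    return np.concatenate(o)
print("=====")
for ww in(1.,2.,5):
    r=least_squares(full,[601,-230,78,6,18,.95,.95],args=(ww,),loss="soft_l1");print("lid",r.x.round(2),r.cost)
    print((full(r.x,ww)[32:]/ww).reshape(-1,2).round(1).tolist())
E
python3 fit2.py|sed -n '/=====/,$p'
```

```text
=====
lid [ 604.23 -229.95   78.59    4.54   16.4     0.94    0.97] 14.227317434752237
[[0.8, 0.8], [0.5, 0.7], [0.9, -0.9], [1.2, -0.4], [-1.5, 0.2], [-0.8, 1.1], [-1.2, -0.1], [-1.3, 0.5]]
lid [ 604.6  -229.85   79.04    4.55   15.65    0.93    0.97] 23.90035645424581
[[0.7, 0.3], [0.5, 0.3], [0.9, -1.0], [1.1, -0.5], [-1.6, -0.0], [-0.9, 0.8], [-1.1, -0.1], [-1.5, 0.5]]
lid [ 604.8  -229.58   80.01    4.54   15.17    0.93    0.98] 55.762095406364345
[[0.4, 0.1], [0.3, 0.0], [0.7, -1.0], [0.8, -0.5], [-2.1, -0.0], [-0.9, 0.9], [-1.0, -0.0], [-2.1, 0.5]]
```

Emit:
apply_moves:
  series:
    - [0.24,-0.78,0,0,0,-0.25,0]
    - [0.24,-0.78,0,0,0,-0.25,0]
    - [0.24,-0.78,0,0,0,-0.25,0]
    - [0.24,-0.78,0,0,0,-0.25,0]
    - [0.24,-0.78,0,0,0,-0.25,0]
    - [0.24,-0.78,0,0,0,-0.25,0]
    - [0.24,-0.78,0,0,0,-0.25,0]
    - [0.24,-0.78,0,0,0,-0.25,0]

```text
clock: 3.35
tcp_pos: [595.2, -42.8, 250.0]
eef_rot: [-180.0, 0.0, 18.4]
force: [-0.1, -0.2, 0.6]
width: 0.999
grasp_force: 0.0
```

Emit:
apply_moves:
  series:
    - [0.24,-0.78,0,0,0,-0.25,0]
    - [0.24,-0.78,0,0,0,-0.25,0]
    - [0.24,-0.78,0,0,0,-0.25,0]
    - [0.24,-0.78,0,0,0,-0.25,0]
    - [0.24,-0.78,0,0,0,-0.25,0]
    - [0.24,-0.78,0,0,0,-0.25,0]
    - [0.24,-0.78,0,0,0,-0.25,0]
    - [0.24,-0.78,0,0,0,-0.25,0]

```text
clock: 4.35
tcp_pos: [573.0, 151.4, 250.0]
eef_rot: [-180.0, -0.0, 30.4]
force: [-0.0, -0.7, -0.2]
width: 1.0
grasp_force: 0.0
```

```bash
python3 - <<'E'
from h import *
from bench import arm
arm.capture("wrist");arm.capture("wrist");arm.capture("wrist")
s=arm.sense();c=arm.capture("wrist");pickle.dump((s,c),open("w2.pkl","wb"))
print(s["clock"],s["tcp_pos"],s["eef_rot"],s["joint_positions"])
cv2.imwrite("pics/w2.png",cv2.resize(c["img"][80:330,110:410,::-1],None,fx=2.4,fy=2.4,interpolation=cv2.INTER_CUBIC))
E
```

```text
4.5 [572.89724624 151.63523537 249.9796237 ] [-1.79977118e+02 -4.22852291e-03  3.04364400e+01] [-11.6977936   27.28157601 -12.49325058  96.31114523   6.75113931
  57.1434836  -86.07637837]
```

View pics/w2.png

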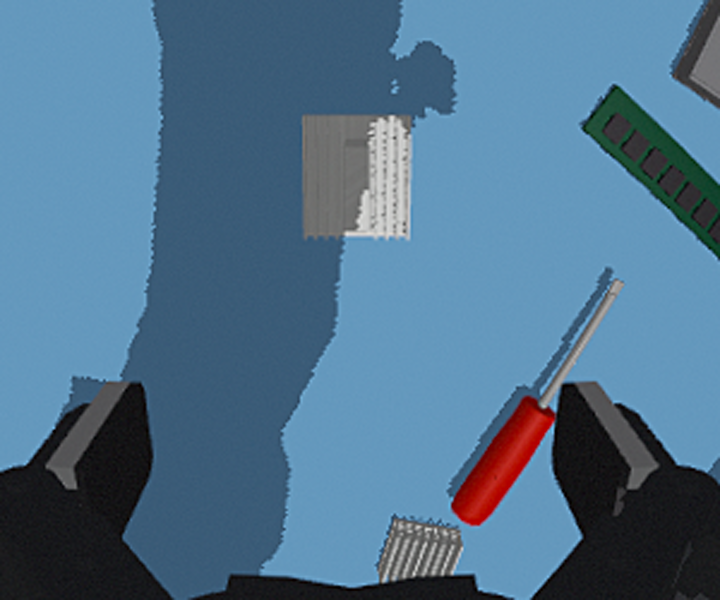

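The wrist picture shows the sink's outline at crop (303..411, 115..238), square with the tool. The screwdriver lies right of it at about (535,400).

```bash
python3 - <<'E'
from h import *
s,c=load("w2.pkl")
pw=lambda u,v:np.array([110+(u+.5)/2.4-.5,80+(v+.5)/2.4-.5])
W=[((303,115),(32,28)),((411,115),(32,-28)),((411,238),(-32,-28)),((303,238),(-32,28))]
for z in(0,5,13,None):
    f=lambda p:np.concatenate([wproj(s,c,R.from_euler("z",p[2],degrees=True).as_matrix()@np.array([*q,0])+[p[0],p[1],p[3] if z is None else z])-pw(*uv) for uv,q in W])
    r=least_squares(f,[588,157,31,5]);print(z,r.x.round(2),r.fun.round(1))
E
```

```text
0 [588.29 155.88  30.44   5.  ] [ 0.2  0.8 -0.1  0.8 -0.9 -0.9  0.8 -0.8]
5 [588.9  156.27  30.44   5.  ] [-0.2  0.5  0.2  0.5 -0.6 -0.5  0.6 -0.5]
13 [589.86 156.9   30.44   5.  ] [-0.7 -0.1  0.7 -0.1 -0.1  0.   0.1  0.1]
None [589.55 156.7   30.44  10.44] [-0.5  0.1  0.5  0.1 -0.3 -0.1  0.2 -0.1]
```

```bash
python3 - <<'E'
from h import *
s,c=load("w2.pkl"); plan(s,[589,156.6,66],down(30.4),7)
E
```

```text
7 rows: [0.078, 0.019, 0.876] [-0.001, -0.0, 0.001]
```

Emit:
apply_moves:
  series:
    - [0.08,0.02,0.88,0,0,0,0]
    - [0.08,0.02,0.88,0,0,0,0]
    - [0.08,0.02,0.88,0,0,0,0]
    - [0.08,0.02,0.88,0,0,0,0]
    - [0.08,0.02,0.88,0,0,0,0]
    - [0.08,0.02,0.88,0,0,0,0]
    - [0.08,0.02,0.88,0,0,0,0]
    - [0,0,0,0,0,0,0]

```text
clock: 5.55
tcp_pos: [589.2, 153.8, 63.7]
eef_rot: [-180.0, 0.2, 30.2]
force: [-0.3, 0.3, 0.7]
width: 1.003
grasp_force: 0.0
```

```bash
python3 - <<'E'
from h import *
from bench import arm
s=arm.sense();c=arm.capture("wrist")
plan(s,[589,156.6,36.5],down(30.4),3);print(s["tcp_pos"],s["force"])
cv2.imwrite("pics/w3.png",cv2.resize(c["img"][80:330,110:410,::-1],None,fx=2,fy=2))
E
```

```text
3 rows: [0.014, -0.028, 0.302] [-0.001, 0.01, -0.009]
[589.22813667 153.75732241  63.69705274] [-0.32330784  0.34740553  0.70313637]
```

View pics/w3.png

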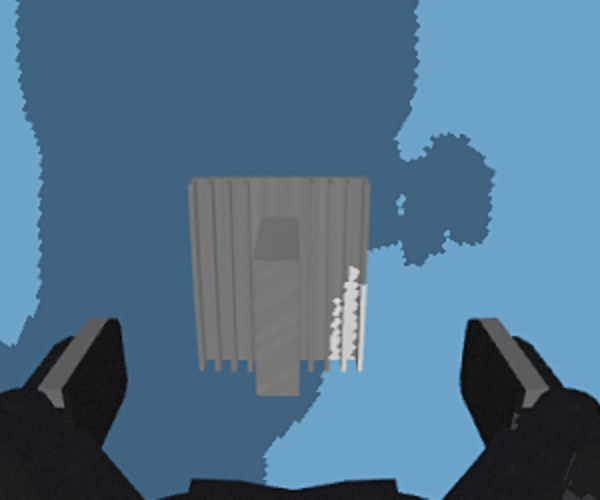

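The picture shows the rib top at crop x 253..299, y 262..396, about 4 mm left of the middle between the fingers. I'll correct for that, descend and close.

Emit:
apply_moves:
  series:
    - [0,-0.06,0.2,0,0,0,0]
    - [0,-0.06,0.3,0,0,0,0]
    - [0,0,0.3,0,0,0,0]
    - [0,0,0.11,0,0,0,0]
    - [0,0,0,0,0,0,0]
    - [0,0,0,0,0,0,0.6]
    - [0,0,0,0,0,0,1]
    - [0,0,0,0,0,0,1]

```text
clock: 6.6
tcp_pos: [588.3, 157.8, 38.1]
eef_rot: [180.0, -0.0, 30.3]
force: [-0.4, -0.8, 0.5]
width: 0.377
grasp_force: 0.0
```

Emit:
apply_moves:
  series:
    - [0,0,0,0,0,0,1]
    - [0,0,0,0,0,0,1]
    - [0,0,0,0,0,0,1]
    - [0,0,0,0,0,0,1]
    - [0,0,0,0,0,0,1]
    - [0,0,0,0,0,0,1]
    - [0,0,0,0,0,0,1]
    - [0,0,0,0,0,0,1]

```text
clock: 7.6
tcp_pos: [588.3, 157.8, 38.1]
eef_rot: [180.0, -0.0, 30.3]
force: [-0.3, -0.3, 4.7]
width: 0.126
grasp_force: 59.2
```

```bash
python3 - <<'E'
from h import *
from bench import arm
s=arm.sense();c=arm.capture("wrist");pickle.dump((s,c),open("w4.pkl","wb"));print(s["tcp_pos"],s["eef_rot"],s["width"],s["grasp_force"])
cv2.imwrite("pics/w4.png",cv2.resize(c["img"][80:330,110:410,::-1],None,fx=2.4,fy=2.4,interpolation=cv2.INTER_CUBIC))
E
```

```text
[588.26087643 157.7568167   38.0653484 ] [ 1.79995767e+02 -1.25526822e-02  3.02822171e+01] 0.12601847223119214 59.2414265871048
```

View pics/w4.png

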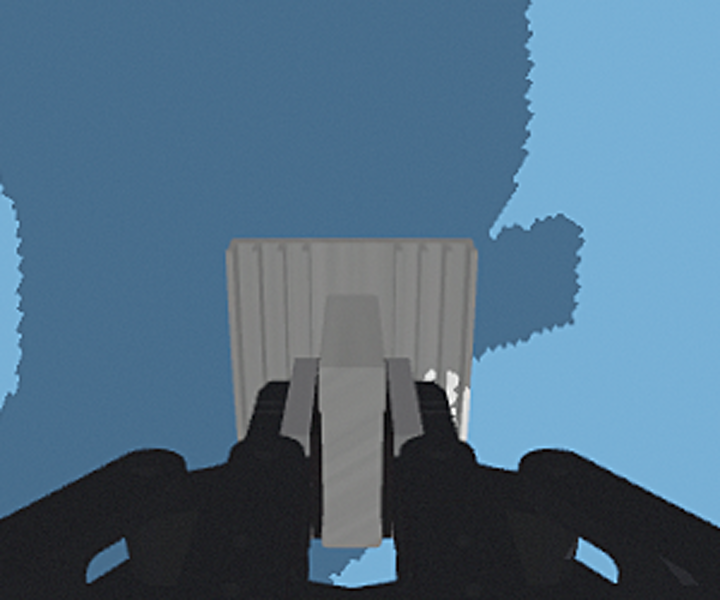

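The grip is good, with the rib between the pads and the sink square to them. I'll measure the sink's offset in the tool and lift it.

```bash
python3 - <<'E'
from h import *
s,c=load("w4.pkl");T=c["T_tool_cam"]
for uv,z in(((352,239),25),((352,239),33),((350,366),-10),((352,546),-10),((228,250),30),((477,250),30)):
    p=np.array([110+(uv[0]+.5)/2.4-.5,80+(uv[1]+.5)/2.4-.5])-c["mtx"][:2,2]; r=np.hypot(*p);th=r/c["mtx"][0,0]
    d=T[:3,:3]@np.array([*(np.sin(th)*p/r),np.cos(th)]);print((T[:3,3]+d*(z-T[2,3])/d[2]).round(1))
E
```

```text
[35.4  1.5 25. ]
[33.5  1.5 33. ]
[ 21.1   1.1 -10. ]
[-18.3   1.4 -10. ]
[ 31.7 -26.4  30. ]
[31.7 29.6 30. ]
```

Emit:
apply_moves:
  series:
    - [0,0,-0.2,0,0,0,1]
    - [0,0,-0.6,0,0,0,1]
    - [0,0,-0.9,0,0,0,1]
    - [0,0,-0.9,0,0,0,1]
    - [0,0,-0.9,0,0,0,1]
    - [0,0,-0.9,0,0,0,1]
    - [0,0,-0.9,0,0,0,1]
    - [0,0,-0.4,0,0,0,1]

```text
clock: 8.65
tcp_pos: [588.5, 157.9, 211.2]
eef_rot: [180.0, -0.1, 30.3]
force: [0.5, 0.3, -3.0]
width: 0.131
grasp_force: 58.6
```

Sink lifted and held. Before placing it I'll sharpen the tilt and yaw estimate with line segments in the stored images.

```bash
python3 - <<'E'
from h import *
s,d=load();s1,c1=load("w1.pkl")
def lsd(img,x,y,w,h,mn):
    g=cv2.resize(cv2.cvtColor(img[y:y+h,x:x+w],cv2.COLOR_RGB2GRAY),None,fx=4,fy=4,interpolation=cv2.INTER_CUBIC)
    l=cv2.createLineSegmentDetector().detect(g)[0][:,0]
    l=(l+.5)/4-.5+[x,y,x,y]; return [q for q in l if np.hypot(q[2]-q[0],q[3]-q[1])>mn]
def tilt(c,q,yaw):
    n=np.cross(ray(c,q[:2])[1],ray(c,q[2:])[1]); y=np.radians(yaw); a=n[0]*np.cos(y)+n[1]*np.sin(y)
    return np.degrees(np.arctan(-a/n[2]))
print("side")
for q in lsd(d["side"]["img"],248,128,80,62,9): print(q.round(1),[tilt(d["side"],q,y).round(1) for y in(3,4.5,6)])
print("wrist")
for q in lsd(c1["img"],190,75,130,140,30): print(q.round(1))
E
```

```text
side
[266.7 148.6 279.1 135.6] [np.float64(-55.0), np.float64(-55.0), np.float64(-55.0)]
[304.6 149.9 297.9 158. ] [np.float64(-61.5), np.float64(-61.5), np.float64(-61.4)]
[281.5 135.8 289.4 140.5] [np.float64(18.8), np.float64(19.9), np.float64(20.9)]
[277.7 147.4 290.1 154.5] [np.float64(17.0), np.float64(18.1), np.float64(19.2)]
[262.8 155.7 270.9 160.8] [np.float64(20.2), np.float64(21.4), np.float64(22.6)]
[270.6 160.7 289.4 171.6] [np.float64(16.8), np.float64(18.1), np.float64(19.3)]
[304.1 154.8 291.9 170.6] [np.float64(-63.3), np.float64(-63.3), np.float64(-63.3)]
[313.7 161.5 296.9 184.9] [np.float64(-66.0), np.float64(-66.0), np.float64(-66.0)]
[256.  142.7 247.5 150. ] [np.float64(-49.4), np.float64(-49.3), np.float64(-49.2)]
[273.1 127.8 260.  139.1] [np.float64(-49.4), np.float64(-49.4), np.float64(-49.3)]
[313.5 152.7 312.5 162.2] [np.float64(-89.9), np.float64(-89.9), np.float64(-89.9)]
[297.8 139.5 310.3 139.5] [np.float64(-15.9), np.float64(-15.1), np.float64(-14.4)]
[297.1 174.  310.7 155.8] [np.float64(-64.5), np.float64(-64.5), np.float64(-64.5)]
[314.7 140.5 327.2 140.5] [np.float64(-15.9), np.float64(-15.1), np.float64(-14.4)]
[274.7 135.6 259.5 151.7] [np.float64(-54.9), np.float64(-54.9), np.float64(-54.9)]
[320.9 146.3 305.  146.4] [np.float64(-16.8), np.float64(-16.1), np.float64(-15.3)]
[295.1 169.8 306.6 155.1] [np.float64(-63.3), np.float64(-63.3), np.float64(-63.3)]
wrist
[231.6 103.4 276.7 105.6]
[302.9 108.2 291.9 193.8]
[201.6 142.  200.4 103.2]
[229.5 129.5 229.3 172.9]
[195.2 133.9 197.4 183.6]
[312.6  87.  253.5  81.9]
[200.4 102.7 231.4 103.8]
[203.3 179.5 201.7 142.2]
[229.8 173.7 267.  175.4]
[253.9  81.5 195.4  80. ]
[197.9 196.4 297.3 201.5]
[266.7 130.8 230.4 129. ]
[297.3 203.2 213.9 199. ]
[194.2 178.2 194.2 138.8]
```

```bash
python3 - <<'E'
from h import *
s,d=load();s1,c1=load("w1.pkl");c=d["side"]
yaw=lambda n:np.degrees(np.arctan2(n[1],n[0]) )
f=lambda a:(a+90)%180-90
for q in([266.7,148.6,279.1,135.6],[304.6,149.9,297.9,158],[304.1,154.8,291.9,170.6],[313.7,161.5,296.9,184.9],[273.1,127.8,260,139.1],[297.1,174,310.7,155.8],[274.7,135.6,259.5,151.7]):
    n=np.cross(ray(c,q[:2])[1],ray(c,q[2:])[1]);print("side",f(yaw(n)).round(1))
R0=R.from_euler("xyz",s1["eef_rot"],degrees=True).as_matrix()@c1["T_tool_cam"][:3,:3]
def wr(uv):
    p=np.array(uv)-c1["mtx"][:2,2];r=np.hypot(*p);t=r/c1["mtx"][0,0];return R0@np.array([*(np.sin(t)*p/r),np.cos(t)])
for q in([231.6,103.4,276.7,105.6],[312.6,87,253.5,81.9],[229.8,173.7,267,175.4],[253.9,81.5,195.4,80],[197.9,196.4,297.3,201.5],[266.7,130.8,230.4,129],[297.3,203.2,213.9,199]):
    n=np.cross(wr(q[:2]),wr(q[2:]));print("wrist",f(yaw(n)).round(1))
E
```

```text
side 3.0
side 2.4
side 3.4
side 3.4
side -0.2
side 3.4
side 3.6
wrist 3.4
wrist 2.6
wrist 3.6
wrist 3.3
wrist 3.3
wrist 3.3
wrist 3.3
```

```bash
cat > fit3.py <<'E'
from fit2 import *
print("#####")
for t in(16,17.5,19):
    g=lambda p:full(np.r_[p[:3],3.4,t,p[3:]],2.)
    r=least_squares(g,[603,-230,78,.95,.97],loss="soft_l1");print(t,r.x.round(2),r.cost)
E
python3 fit3.py|sed -n '/#####/,$p'
cat >> h.py <<'E'
LID=[604.0,-228.6,78.5,3.4,17.5]
def tgt(h,lid=LID,ox=-1.5,oy=0,top=38.):
    A,t=lidT(lid); return A@np.array([ox,oy,top+h])+t, A@np.diag([1.,-1,-1])
E
python3 - <<'E'
from h import *
from bench import arm
s=arm.sense(); p,A=tgt(70); print(p,R.from_matrix(A).as_euler("xyz",degrees=True)); plan(s,p,A,16)
E
```

```text
#####
16 [ 604.2  -229.71   79.01    0.93    0.97] 28.354093021424333
17.5 [ 603.98 -229.72   78.97    0.94    0.96] 29.88340681819306
19 [ 603.71 -229.75   78.98    0.95    0.96] 32.56684210129521
[ 570.15288003 -230.61088945  181.05037198] [180.  -17.5   3.4]
16 rows: [-0.293, 0.765, 0.031] [-0.043, 0.177, 0.278]
```

Emit:
apply_moves:
  series:
    - [-0.29,0.77,0.03,-0.04,0.18,0.28,1]
    - [-0.29,0.77,0.03,-0.04,0.18,0.28,1]
    - [-0.29,0.77,0.03,-0.04,0.18,0.28,1]
    - [-0.29,0.77,0.03,-0.04,0.18,0.28,1]
    - [-0.29,0.77,0.03,-0.04,0.18,0.28,1]
    - [-0.29,0.77,0.03,-0.04,0.18,0.28,1]
    - [-0.29,0.77,0.03,-0.04,0.18,0.28,1]
    - [-0.29,0.77,0.03,-0.04,0.18,0.28,1]

```text
clock: 9.65
tcp_pos: [601.2, -41.0, 198.4]
eef_rot: [179.1, -8.8, 16.7]
force: [0.9, -0.1, -1.4]
width: 0.128
grasp_force: 58.5
```

Emit:
apply_moves:
  series:
    - [-0.29,0.77,0.03,-0.04,0.18,0.28,1]
    - [-0.29,0.77,0.03,-0.04,0.18,0.28,1]
    - [-0.29,0.77,0.03,-0.04,0.18,0.28,1]
    - [-0.29,0.77,0.03,-0.04,0.18,0.28,1]
    - [-0.29,0.77,0.03,-0.04,0.18,0.28,1]
    - [-0.29,0.77,0.03,-0.04,0.18,0.28,1]
    - [-0.29,0.77,0.03,-0.04,0.18,0.28,1]
    - [-0.29,0.77,0.03,-0.04,0.18,0.28,1]

```text
clock: 10.65
tcp_pos: [570.3, -234.5, 177.9]
eef_rot: [-179.7, -17.6, 3.0]
force: [-0.4, 0.5, -2.3]
width: 0.131
grasp_force: 58.5
```

Emit:
apply_moves:
  series:
    - [0,0,0,0,0,0,1]
    - [0,0,0,0,0,0,1]
    - [0,0,0,0,0,0,1]
    - [0,0,0,0,0,0,1]
    - [0,0,0,0,0,0,1]
    - [0,0,0,0,0,0,1]
    - [0,0,0,0,0,0,1]
    - [0,0,0,0,0,0,1]

```text
clock: 11.65
tcp_pos: [571.4, -232.4, 178.4]
eef_rot: [-179.7, -17.5, 3.1]
force: [0.3, -0.4, -1.9]
width: 0.128
grasp_force: 58.6
```

```bash
python3 - <<'E'
from h import *
from bench import arm
s=arm.sense(); p,A=tgt(15); print(s["clock"],s["tcp_pos"],s["eef_rot"],s["force"],s["wrist_torque"],s["joint_positions"],tgt(70)[0]); plan(s,p,A,7)
c=arm.capture("side");w=arm.capture("wrist");pickle.dump((s,c,w),open("w5.pkl","wb"))
a=cv2.resize(c["img"][110:190,240:330,::-1],(450,400),interpolation=cv2.INTER_CUBIC)
b=cv2.resize(w["img"][60:380,116:396,::-1],(350,400),interpolation=cv2.INTER_CUBIC)
cv2.imwrite("pics/w5.png",np.hstack([a,b]))
E
```

```text
11.65 [ 571.40522099 -232.43621542  178.3686515 ] [-179.67628619  -17.53242537    3.14101117] [ 0.25136686 -0.39284843 -1.90086055] [-0.00765677  0.45866248 -0.02629953] [ 28.60870978  28.55663072 -11.25923556 109.41635067  -3.57725175
  26.41699248 -64.38034577] [ 570.15288003 -230.61088945  181.05037198]
7 rows: [-0.001, -0.008, 0.248] [-0.006, -0.001, -0.006]
```

View pics/w5.png

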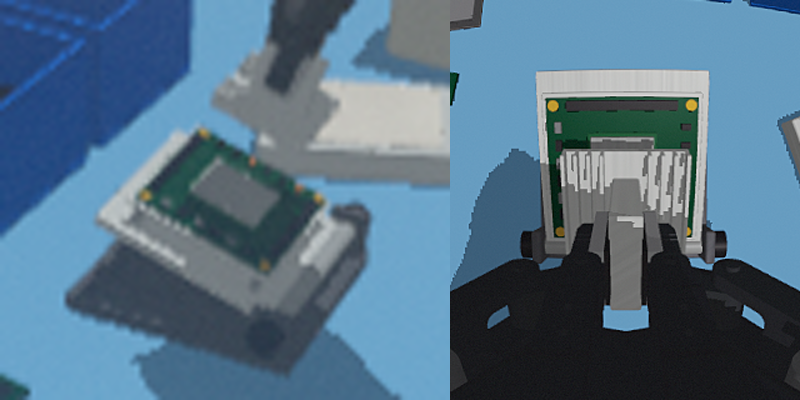

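The side picture (left) shows the sink hovering parallel to the board. The wrist picture shows the lid centred at x≈622 against the rib's 626, which agrees with the small planned y correction. Approaching to 15 mm above the lid.

Emit:
apply_moves:
  series:
    - [0,-0.01,0.25,-0.01,0,-0.01,1]
    - [0,-0.01,0.25,-0.01,0,-0.01,1]
    - [0,-0.01,0.25,-0.01,0,-0.01,1]
    - [0,-0.01,0.25,-0.01,0,-0.01,1]
    - [0,-0.01,0.25,0,0,-0.01,1]
    - [0,-0.01,0.25,0,0,0,1]
    - [0,0,0.25,0,0,0,1]
    - [0,0,0,0,0,0,1]

```text
clock: 12.75
tcp_pos: [587.0, -229.5, 127.7]
eef_rot: [-180.0, -17.5, 3.5]
force: [-1.0, -0.9, -2.1]
width: 0.13
grasp_force: 58.7
```

```bash
cat > chk.py <<'E'
from h import *
from bench import arm
import sys
s=arm.sense(); A,t=lidT(LID)
R0=R.from_euler("xyz",s["eef_rot"],degrees=True).as_matrix()
q=A.T@(s["tcp_pos"]-t);print(s["clock"],s["tcp_pos"],s["eef_rot"],"lidframe",q.round(2),"F_lid",(A.T@s["force"]).round(2),"M_lid",(A.T@s["wrist_torque"]).round(3))
p,B=tgt(float(sys.argv[1])); plan(s,p,B,4)
if len(sys.argv)>2:
    c=arm.capture("side");w=arm.capture("wrist");pickle.dump((s,c,w),open(sys.argv[2]+".pkl","wb"))
    a=cv2.resize(c["img"][120:180,250:320,::-1],(467,400),interpolation=cv2.INTER_CUBIC)
    b=cv2.resize(w["img"][110:270,186:326,::-1],(333,400),interpolation=cv2.INTER_CUBIC)
    cv2.imwrite(f"pics/{sys.argv[2]}.png",np.hstack([a,b]))
E
python3 chk.py 3 w6
```

```text
12.75 [ 586.9924601  -229.50733296  127.6639237 ] [-179.98673339  -17.49276225    3.45112484] lidframe [-1.46  0.1  52.01] F_lid [-1.63 -0.81 -1.64] M_lid [-0.023  0.41   0.032]
4 rows: [-0.0, 0.001, 0.092] [-0.001, 0.0, 0.002]
```

View pics/w6.png

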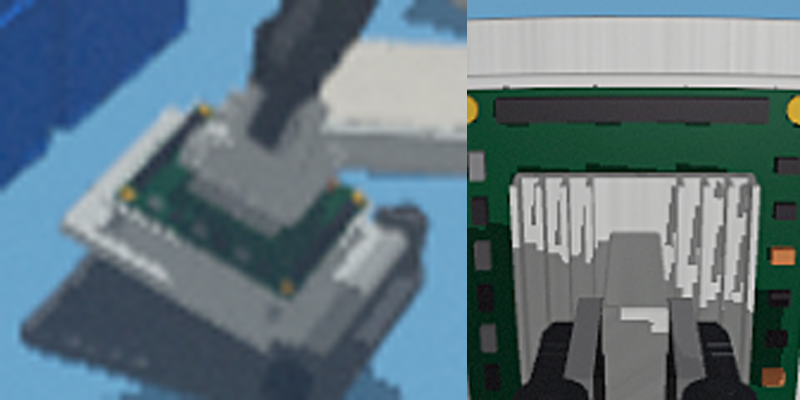

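The wrist picture shows the sink midway between the board's gold corners, with the rib in the middle. I'll keep approaching slowly and check x against the lid edge in the previous picture.

Emit:
apply_moves:
  series:
    - [0,0,0.08,0,0,0,1]
    - [0,0,0.08,0,0,0,1]
    - [0,0,0.08,0,0,0,1]
    - [0,0,0.08,0,0,0,1]
    - [0,0,0.04,0,0,0,1]
    - [0,0,0,0,0,0,1]
    - [0,0,0,0,0,0,1]
    - [0,0,0,0,0,0,1]

```text
clock: 13.85
tcp_pos: [590.4, -229.5, 118.1]
eef_rot: [180.0, -17.5, 3.5]
force: [0.0, 0.5, -1.8]
width: 0.13
grasp_force: 58.7
```

```bash
python3 chk.py 0; python3 - <<'E'
from h import *
s,c,w=load("w5.pkl");T=w["T_tool_cam"];R0=R.from_euler("xyz",s["eef_rot"],degrees=True).as_matrix();A,t=lidT(LID)
g=cv2.cvtColor(w["img"],cv2.COLOR_RGB2GRAY)
print(g[150:185,254])
for v in(169,170.5,172):
    p=np.array([254,v])-w["mtx"][:2,2];r=np.hypot(*p);th=r/w["mtx"][0,0]
    d=R0@T[:3,:3]@np.array([*(np.sin(th)*p/r),np.cos(th)]);o=R0@T[:3,3]+s["tcp_pos"]
    o2=A.T@(o-t);d2=A.T@d;print(v,(o2-d2*o2[2]/d2[2]).round(2))
E
```

```text
13.85 [ 590.38233793 -229.45088291  118.10465798] [179.98412653 -17.54199359   3.45604927] lidframe [-1.100e+00 -4.000e-02  4.187e+01] F_lid [-0.49  0.49 -1.71] M_lid [-0.053  0.466  0.011]
4 rows: [-0.003, -0.0, 0.032] [-0.0, -0.002, 0.002]
[ 61  64  64  63  63  64  65  61  60  59  61  59  60  58  58  54  58  71
  69  76 151 168 115  83  90  92  89  91  87 107  97 180 191 188 188]
169 [24.01 -0.7   0.  ]
170.5 [22.8  -0.69  0.  ]
172 [21.6  -0.68  0.  ]
```

Lid position confirmed to within 1 mm. Now touching down gently.

Emit:
apply_moves:
  series:
    - [0,0,0.02,0,0,0,1]
    - [0,0,0.02,0,0,0,1]
    - [0,0,0.02,0,0,0,1]
    - [0,0,0.02,0,0,0,1]
    - [0,0,0.02,0,0,0,1]
    - [0,0,0.02,0,0,0,1]
    - [0,0,0,0,0,0,1]
    - [0,0,0,0,0,0,1]

```text
clock: 14.85
tcp_pos: [591.4, -229.4, 114.6]
eef_rot: [180.0, -17.5, 3.5]
force: [-1.5, 0.8, 0.0]
width: 0.127
grasp_force: 59.0
```

```bash
python3 chk.py 0
```

```text
14.85 [ 591.42272993 -229.37791418  114.62141171] [179.98788374 -17.53562409   3.45527429] lidframe [-1.160e+00 -3.000e-02  3.824e+01] F_lid [-1.41  0.87  0.47] M_lid [0.052 0.603 0.033]
4 rows: [-0.003, -0.0, 0.002] [-0.0, -0.001, 0.002]
```

Emit:
apply_moves:
  series:
    - [0,0,0.02,0,0,0,1]
    - [0,0,0.02,0,0,0,1]
    - [0,0,0.02,0,0,0,1]
    - [0,0,0.02,0,0,0,1]
    - [0,0,0,0,0,0,1]
    - [0,0,0,0,0,0,1]
    - [0,0,0,0,0,0,1]
    - [0,0,0,0,0,0,1]

```text
clock: 15.85
tcp_pos: [592.1, -229.3, 112.3]
eef_rot: [180.0, -17.5, 3.5]
force: [-2.0, 0.9, 3.0]
width: 0.13
grasp_force: 59.4
```

```bash
python3 chk.py 0; python3 - <<'E'
from h import *
from bench import arm
A,t=lidT(LID);F=[];M=[]
for i in range(6):
    arm.capture("side");s=arm.sense();F.append(A.T@s["force"]);M.append(A.T@s["wrist_torque"])
print(np.mean(F,0).round(2),np.std(F,0).round(2),np.mean(M,0).round(3),np.std(M,0).round(3))
E
```

```text
15.85 [ 592.14098095 -229.32957914  112.31153499] [179.99004778 -17.53469247   3.45124321] lidframe [-1.160e+00 -2.000e-02  3.582e+01] F_lid [-0.97  1.05  3.46] M_lid [ 0.161  0.701 -0.027]
4 rows: [-0.003, -0.0, -0.018] [-0.0, -0.001, 0.002]
[-1.63  0.9   3.32] [0.27 0.3  0.42] [0.132 0.691 0.002] [0.02  0.022 0.014]
```

Contact confirmed: about 5 N with the board roughly 2 mm down. I'll press in another 3.6 mm.

Emit:
apply_moves:
  series:
    - [0,0,0.02,0,0,0,1]
    - [0,0,0.02,0,0,0,1]
    - [0,0,0.02,0,0,0,1]
    - [0,0,0.02,0,0,0,1]
    - [0,0,0.02,0,0,0,1]
    - [0,0,0.02,0,0,0,1]
    - [0,0,0,0,0,0,1]
    - [0,0,0,0,0,0,1]

```text
clock: 17.15
tcp_pos: [593.2, -229.3, 108.9]
eef_rot: [180.0, -17.5, 3.5]
force: [-4.8, 1.0, 4.7]
width: 0.129
grasp_force: 60.0
```

```bash
python3 chk.py 0 w7; python3 - <<'E'
from h import *
from bench import arm
A,t=lidT(LID);F=[];M=[]
for i in range(6):
    arm.capture("side");s=arm.sense();F.append(A.T@s["force"]);M.append(A.T@s["wrist_torque"])
print(np.mean(F,0).round(2),np.std(F,0).round(2),np.mean(M,0).round(3),np.std(M,0).round(3))
E
```

```text
17.15 [ 593.23091248 -229.29122655  108.92471865] [179.98531262 -17.53707442   3.45413257] lidframe [-1.14 -0.05 32.26] F_lid [-3.07  1.32  5.94] M_lid [ 0.286  0.835 -0.007]
4 rows: [-0.003, -0.0, -0.048] [-0.0, -0.002, 0.002]
[-2.53  1.23  6.7 ] [0.43 0.75 0.38] [ 0.257  0.838 -0.021] [0.027 0.028 0.021]
```

View pics/w7.png

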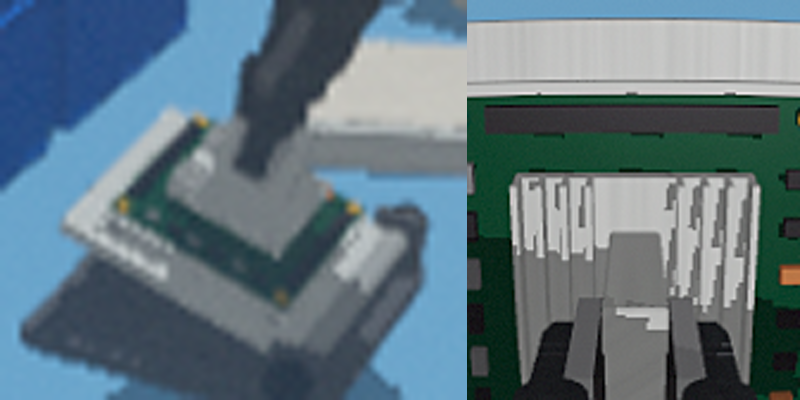

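The side picture shows the sink seated on the lid and parallel to the board. At 8.3 N the board is near 5.8 mm down, and the wrist view is symmetric. To verify the tilt by force, I'll pitch -1.5° about the contact and watch whether the centre of pressure moves.

```bash
cat > fm.py <<'E'
from h import *
from bench import arm
A,t=lidT(LID);F=[];M=[]
for i in range(6):
    arm.capture("side");s=arm.sense();F.append(A.T@s["force"]);M.append(A.T@s["wrist_torque"])
print(s["clock"],s["eef_rot"].round(2),(A.T@(s["tcp_pos"]-t)).round(2),np.mean(F,0).round(2),np.mean(M,0).round(3))
E
```

Emit:
apply_moves:
  series:
    - [0.01,0,0,0,-0.08,0,1]
    - [0.01,0,0,0,-0.08,0,1]
    - [0.01,0,0,0,-0.09,0,1]
    - [0,0,0,0,0,0,1]
    - [0,0,0,0,0,0,1]
    - [0,0,0,0,0,0,1]
    - [0,0,0,0,0,0,1]
    - [0,0,0,0,0,0,1]

```text
clock: 18.55
tcp_pos: [594.1, -229.3, 109.2]
eef_rot: [180.0, -16.0, 3.5]
force: [-5.1, 0.8, 6.1]
width: 0.127
grasp_force: 60.0
```

```bash
python3 fm.py
```

```text
18.85 [179.98 -16.04   3.46] [-0.18 -0.08 32.3 ] [-2.35  1.14  7.12] [0.287 0.75  0.006]
```

Emit:
apply_moves:
  series:
    - [0.01,0,0,0,-0.08,0,1]
    - [0.01,0,0,0,-0.08,0,1]
    - [0.01,0,0,0,-0.09,0,1]
    - [0,0,0,0,0,0,1]
    - [0,0,0,0,0,0,1]
    - [0,0,0,0,0,0,1]
    - [0,0,0,0,0,0,1]
    - [0,0,0,0,0,0,1]

```text
clock: 19.85
tcp_pos: [595.0, -229.2, 109.5]
eef_rot: [180.0, -14.6, 3.5]
force: [-4.1, 0.4, 6.7]
width: 0.128
grasp_force: 60.1
```

```bash
python3 fm.py
```

```text
20.15 [179.98 -14.55   3.45] [ 0.8  -0.08 32.29] [-2.32  1.24  7.71] [0.291 0.655 0.012]
```

The force rises steadily as the tilt falls below 17.5°, so flush is at or above that. I'll scan the other way.

Emit:
apply_moves:
  series:
    - [-0.02,0,0,0,0.15,0,1]
    - [-0.02,0,0,0,0.15,0,1]
    - [-0.02,0,0,0,0.15,0,1]
    - [-0.02,0,0,0,0.15,0,1]
    - [-0.02,0,0,0,0.15,0,1]
    - [0,0,0,0,0,0,1]
    - [0,0,0,0,0,0,1]
    - [0,0,0,0,0,0,1]

```text
clock: 21.15
tcp_pos: [592.3, -229.4, 108.7]
eef_rot: [180.0, -19.1, 3.5]
force: [-2.8, 1.8, 6.2]
width: 0.127
grasp_force: 60.0
```

```bash
python3 fm.py
```

```text
21.45 [179.97 -19.07   3.46] [-2.08 -0.1  32.36] [-1.3   0.98  7.17] [ 0.253  0.764 -0.017]
```

Emit:
apply_moves:
  series:
    - [-0.01,0,0,0,0.08,0,1]
    - [-0.01,0,0,0,0.08,0,1]
    - [-0.01,0,0,0,0.09,0,1]
    - [0,0,0,0,0,0,1]
    - [0,0,0,0,0,0,1]
    - [0,0,0,0,0,0,1]
    - [0,0,0,0,0,0,1]
    - [0,0,0,0,0,0,1]

```text
clock: 22.45
tcp_pos: [591.4, -229.4, 108.4]
eef_rot: [180.0, -20.6, 3.5]
force: [-3.9, 1.3, 7.6]
width: 0.13
grasp_force: 60.0
```

```bash
python3 fm.py
```

```text
22.75 [179.98 -20.56   3.45] [-3.04 -0.1  32.34] [-1.64  1.22  7.71] [ 0.278  0.843 -0.028]
```

The normal force traces a clean V with its minimum at 17.5°, so flush is exactly there. Returning to it.

Emit:
apply_moves:
  series:
    - [0.02,0,0,0,-0.13,0,1]
    - [0.02,0,0,0,-0.13,0,1]
    - [0.02,0,0,0,-0.13,0,1]
    - [0.005,0,0,0,-0.12,0,1]
    - [0,0,0,0,0,0,1]
    - [0,0,0,0,0,0,1]
    - [0,0,0,0,0,0,1]
    - [0,0,0,0,0,0,1]

```text
clock: 23.75
tcp_pos: [593.2, -229.3, 109.0]
eef_rot: [180.0, -17.5, 3.5]
force: [-4.4, 0.9, 6.0]
width: 0.128
grasp_force: 59.9
```

```bash
python3 fm.py; python3 chk.py 0 w8
```

```text
24.05 [179.98 -17.49   3.46] [-1.15 -0.04 32.34] [-2.32  1.47  6.55] [0.265 0.643 0.008]
24.05 [ 593.20126524 -229.28301007  109.00078286] [179.98319599 -17.49123569   3.45596911] lidframe [-1.15 -0.04 32.34] F_lid [-1.97  1.31  6.18] M_lid [0.298 0.62  0.03 ]
4 rows: [-0.003, -0.0, -0.047] [-0.0, 0.0, 0.002]
```

View pics/w8.png

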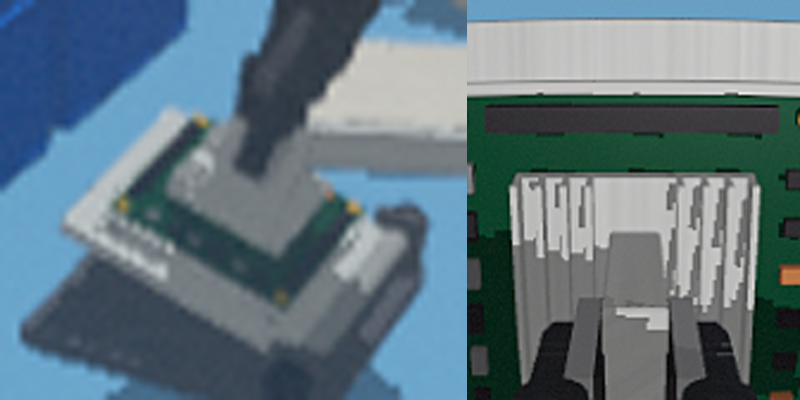

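The sink sits flush and centred, the holder hasn't moved, and the board is about 5.7 mm down. Handing in.

```bash
python3 -c "
from bench import arm
print(arm.sign_off())"
```

```text
the job is handed in; nothing more can be done
None
```

The job is handed in with the larger heat sink still gripped by its rib and pressed flush and centred on the lid at about 8 N, the board about 5.7 mm down by my estimate; the sign-off returned no verdict.

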